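# Square the carton on the bench scale and tare it

## Task

The empty white carton on the bench scale overhangs the front of the pan: nudge it straight back with your fingertips, gently and without lifting it, until its back lies flush along the upturned rim at the back of the pan. Then zero the scale by lightly pressing the tare key, the long bar-shaped one, well down, and let it come up again and withdraw. Keep off the carton and the pan while you press, do not press the other two keys, and leave everything else on the bench where it is.

Things in the scene. Friction and masses are not known exactly. Their poses are not given: they have to be found in the camera images.
- scale: light grey bench scale, fixed to the bench, 280 mm deep (x) by 280 mm wide over the pan. Origin on the bench (z = 0); its x axis points from the key panel (front, nearest the robot) to the back, z up. In its frame: flat key panel from x = -170 to -118 mm, its top at z = 36 mm; behind it the sloping display strip, up to z = 53 mm; then the pan
- pan: bare metal weighing pan on the scale, fixed; its origin and axes are those of the scale. In that frame its floor is at z = 62 mm, from x = -80 mm (open front edge) to x = 102 mm (front face of the upturned back rim, which is 23 mm high and 280 mm long), y from -140 to 140 mm; no side walls
- carton: closed empty white carton standing on the pan, 150 mm (own x) by 225 mm (own y) by 42 mm high, 0.15 to 0.3 kg, loose. Origin at the centre of its underside; its own x axis points away from the robot. Flush against the rim its origin is at x = 27 mm in the scale's frame, the carton square to the scale. To begin with it overhangs the key panel and is slightly skew
- carton_front (a point): middle of the carton's front face (the one nearest the robot), 25 mm above its underside. Fingertips do not slip easily on the carton: where a push at the middle leaves it skew, a push near the end that lags squares it against the rim
- tare_key_top (a point): centre of the top of the tare key: the long bar, 52 mm (scale y) by 17 mm, top 46 mm above the bench, grey. The three keys stand in a row on the black strip of the key panel, 143 mm in front of the scale's origin, 76 mm from one to the next; which stands where varies
- tare_key (a joint): how far the long tare key is pressed down, m: 0 up, 0.005 fully down. It springs back up; about 1.4 N starts it moving, about 4.9 N holds it fully down
- round_key_top (a point): centre of the top of the small round key, 19 mm across, same height; not to be pressed
- round_key (a joint): how far the round key is pressed down, m: 0 up, 0.005 fully down. It springs back up; about 1.4 N starts it moving, about 4.9 N holds it fully down
- square_key_top (a point): centre of the top of the small square key, 17 mm, same height; not to be pressed
- square_key (a joint): how far the square key is pressed down, m: 0 up, 0.005 fully down. It springs back up; about 1.4 N starts it moving, about 4.9 N holds it fully down
- stamp: hand stamp with turned wooden handle, 26 x 50 x 74 mm, standing to the right of the scale; loose bystander, origin under its middle
- marker: white marker pen, 135 mm long, 16 mm thick, lying to the right of the scale; loose bystander
- roll_near: dark wrapped roll, 108 mm long, 15 mm thick, first of three lying in a row to the left of the scale; loose bystander
- roll_mid: second wrapped roll of that row, 93 mm; loose bystander
- roll_far: third wrapped roll of that row, 108 mm; loose bystander
- brown_roll: brown unwrapped roll, 92 mm, lying left of the scale; loose bystander

How it is judged (in metres and radians):
On the way, in this order (a step that is already met when the one before it is completed fails the run):
1. the carton lies flush and square against the back rim of the pan (x of carton in the frame of scale above 0.021 m and angle between the x axis of carton and the x axis of scale, either way round below 0.06 rad and y of carton in the frame of scale between -0.026 and 0.026 m and z of carton in the frame of scale between 0.058 and 0.066 m and angle between carton's own z axis and vertical below 0.03 rad), for 0.2 s.
2. the tare key is pressed down (3 mm of its 5 mm or more) with the robot off the carton and the pan (all of step 1 and value of joint tare_key above 0.003 m and not (contact force between any of the fingers, the arm and carton above 0.3 N or contact force between any of the fingers, the arm and pan above 0.3 N)), for 0.05 s.
At the end, for the whole second after the job is handed in: The carton rests flat on the pan, its back within 6 mm of the upturned rim, square to the scale within 0.06 rad and within 26 mm of the pan's middle sideways; the tare key has been pressed and is up again, as are the other keys; every bystander is within 15 mm of where it stood (all of step 1 and linear speed of carton below 0.01 m/s and value of joint each of tare_key, round_key, square_key below 0.001 m and distance of each of stamp, marker, roll_near, roll_mid, roll_far, brown_roll from where it was at the start of the episode below 0.015 m); the robot touches nothing.
It fails at once if the tare key is pressed before the carton is home against the rim, or while the robot touches the carton or the pan (value of joint tare_key above 0.0025 m and (x of carton in the frame of scale below 0.019 m or (contact force between any of the fingers, the arm and carton above 0.3 N or contact force between any of the fingers, the arm and pan above 0.3 N))).
It fails at once if one of the other keys is pressed (value of joint any of round_key, square_key above 0.0015 m).
It fails at once if the carton is lifted or tipped (z of carton in the frame of scale above 0.075 m or z of carton in the frame of scale below 0.05 m or angle between carton's own z axis and vertical above 0.12 rad).
It fails at once if the carton or the tare key is pushed hard (over 30 N) (contact force between the fingers and carton above 30 N or contact force between the fingers and tare_key above 30 N).
It fails at once if a bystander is shoved or lifted (over 20 mm) (distance of any of stamp, marker, roll_near, roll_mid, roll_far, brown_roll from where it was at the start of the episode above 0.02 m).
It also fails if it takes over 64 s, if anything falls off the work surface, if the arm or the gripper's body presses on something with over 40 N, if the wrist force passes 120 N, or if a joint passes its speed limit or range.

## Robot

A 7-joint arm with a two-finger parallel gripper is mounted at the origin on a cart in front of the work surface, level with it; the furniture and walls round the work are solid. World frame = base frame: x ahead of the robot, y to its left, z up, the work surface at z = 0. Lengths are in m, angles in degrees, forces in N, time in s.
With the tool pointing down it reaches from about 0.425 to 0.875 m from the base axis. Payload 4.7 kg.
Tool frame: the origin (TCP) lies on the mounting face of the last link; the fingertips stand 182 mm ahead of it and the grasp point (between the pads) lies 164 mm ahead of it; z points along the fingers, x is the direction in which the jaws open and shut, and the axes are right-handed (so a half turn about z gives the same grasp; the last joint's range is limited). The gripper opens to 87 mm and grips with 3 to 60 N. Pads are 19 mm wide; open, the fingers measure 117 mm over their backs; the gripper's body (75 mm by 190 mm) begins 51 mm behind the grasp point.
Start: joints at [-76.484, 18.392, -4.016, 83.108, 1.295, 78.541, -3.26], TCP at [0.143, 0.634, 0.405] pointing down, gripper open.
Joint ranges: [-163.93, 163.93], [-17.29, 119.83], [-79.2, 71.16], [3.27, 140.29], [-89.18, 269.18], [5.43, 117.66], [-154.24, 154.24]. Speed limits (degrees/s): [147.25, 147.25, 180, 180, 180, 180, 180].

## Interface

Orientations are given as [roll, pitch, yaw] about the fixed x, y, z axes, in that order (R = Rz(yaw) Ry(pitch) Rx(roll)).
In Python, from cell import status, cams, env, outline_of, landmark_of gives the robot as it stands. The module is installed in compiled form; this text tells all that it offers.
- The arm moves only by the tool jog_arm, never from a script. Its argument "rows" is a list of rows, each a list of 7 numbers: the closure, from 0 (fully open) to 1 (shut), then the shift along the tool's x, y, z in m, then the turn, a rotation vector about the tool's x, y, z in degrees. A call has 1 to 12 rows; each row shifts and turns the commanded pose from where the row before left it, along the tool's axes as they then stand; what a row does not reach is not made up. A row lasts 1/12 s, in which the tool goes at most 41.7 mm and 7.16 degrees, less where a joint would pass 70% of its speed; a pose out of reach is approached as far as the arm can. A call with a gripper value outside its range is refused whole. The fingers move at their own pace and stop on an object; "grip_force" is the grip in N (left out, the last holds). Time passes only in rows, so rows that do not move let the fingers close. It gives the time, the measured TCP pose, the force and the opening at its end, in the units of the state.
- status.get_obs(): the state, without advancing time (a new reading comes with each control period).
- cams.read_camera(name): name is "scene" or "top" or "wrist"; returns (picture, depth): 480x640x3 uint8, red, green, blue; 480x640 float32, m along the optical axis (not along the pixel's ray), 0 where there is no reading.
- cams.camera_params(name): a dict with "vfov" (degrees; the focal length in pixels is half the picture's height over the tangent of half this angle, whatever the lens; pixels are square), "cx", "cy" (the principal point, pixels), "eye" and "attitude" of the camera in the world. Camera axes: x right, y up, looking along -z (the intrinsics and any distortion apply to the point x, -y, -z); pixel columns grow to the right and rows downward; lengths in m; the calibration is good to about 2 mm. The wrist camera is an equidistant fisheye: a pixel r from the principal point sees the ray r / f radians off the axis. A picture is of the moment at which its call begins: read the wrist's pose just before it. camera_params takes no time and is no camera call; for the wrist camera it gives the pose at the moment of the call.
- env.sign_off(): hands the job in, once; it reports no verdict.
Trained networks look in the newest picture that a camera, given by its name, has taken for a name from the list of things; names that differ only in an ending like _2 or _b are one class to them, and where a whole thing is asked for, a point or a joint stands for the part that bears it (a point fixed in the world has none). Each returns a list of dicts, best first, with "conf" (0 to 1); they miss things now and then, are a little off and sometimes report something else, mostly with a low value. They report only what shows in the picture. A call takes as long as a camera call.
- outline_of(camera, name): "pixels" (480x640 bool, what is visible of it) and "box" ([left, top, right, bottom] in pixels, round what is visible of it).
- landmark_of(camera, name): "position" ([row, column] in pixels: a listed point, or the origin of a listed thing).
The state is a dict: "time_s": time; "qpos": joint angles; "joint_velocities": joint speeds; "effort": joint torques, N m; "tool_pos": TCP position; "tool_rot": TCP orientation; "force": force on the tool from outside, world axes, zero at the start; "wrist_torque": the same for the moment, N m; "grip_width": finger opening in m.
Only numpy, scipy, OpenCV 4.12 (cv2) and the standard library are available. Lean on these libraries where they do the work, as an engineer would, in place of code of your own. Each camera call takes 0.05 s, during which the arm holds its last target. There are 200 camera calls.

## Working session

There is one attempt and no reset: what is moved stays moved. The work goes in short steps, Python scripts to look and compute and a tool call to move; the robot and the scene stay as the last step left them, time stands still between calls to the robot, and variables do not carry over. Pictures are saved under pics/ and viewed, about 8 in all and at most 12, crops included, and the job is handed in when it is done.

Besides the shell and the picture viewer there is one more tool, called after ">>>" as name(argument=value, ...), one argument or row to a line, values as JSON. jog_arm: Moves the arm, as the interface text tells. Its arguments: {"type":"object","properties":{"rows":{"type":"array"},"grip_force":{"type":"number"}},"required":["rows"]}

```bash
mkdir -p pics
cat > h.py <<'E'
import numpy as np, cv2
from scipy.spatial.transform import Rotation as R
from cell import status, cams, env, outline_of, landmark_of
def Rm(a):
    a=np.array(a,float)
    return a if a.shape==(3,3) else R.from_euler('xyz',a,degrees=True).as_matrix()
def ray(cp,r,c):
    f=240/np.tan(np.radians(cp['vfov']/2))
    return Rm(cp['attitude'])@np.array([(c-cp['cx'])/f,-(r-cp['cy'])/f,-1])
def atz(cp,rc,z):
    d=ray(cp,*rc);e=np.array(cp['eye']);return e+d*(z-e[2])/d[2]
def cloud(cp,dep):
    f=240/np.tan(np.radians(cp['vfov']/2))
    c,r=np.meshgrid(np.arange(640),np.arange(480))
    p=np.stack([(c-cp['cx'])/f*dep,-(r-cp['cy'])/f*dep,-dep],-1)
    return p@Rm(cp['attitude']).T+np.array(cp['eye'])
E
python3 - <<'E'
from h import *
print(status.get_obs())
for n in ('scene','top'):
    p,d=cams.read_camera(n); cp=cams.camera_params(n); print(n,cp)
    cv2.imwrite(f'pics/{n}0.png',p[...,::-1])
    for t,z in (('carton_front',.087),('tare_key_top',.046),('round_key_top',.046),('square_key_top',.046),('scale',0),('carton',.062)):
        for l in landmark_of(n,t)[:2]: print(t,np.round(l['position'],1),round(l['conf'],2),atz(cp,l['position'],z).round(4))
E
```

```text
{'time_s': 0.0, 'qpos': array([-76.48497091,  18.43902975,  -4.01767105,  83.1749496 ,
         1.29625927,  78.54351222,  -3.26165328]), 'joint_velocities': array([-0.14021498, -0.01611482, -0.17419872,  0.0992718 , -0.04876277,
        0.13770255,  0.06095615]), 'effort': array([-1.43401758e-04, -4.91282666e+01, -4.03844006e-01, -3.12533891e+01,
       -6.38409262e-02,  4.37037076e-02,  1.85205245e-04]), 'tool_pos': array([0.1429475 , 0.63386544, 0.40366142]), 'tool_rot': array([1.79993521e+02, 1.12163604e-01, 7.72953437e+01]), 'force': array([-0.47971109, -0.0657116 , -0.22053364]), 'wrist_torque': array([ 0.00179816, -0.03623093, -0.01946215]), 'grip_width': 0.08694434175495162}
scene {'vfov': 50.62885105113253, 'cx': 326.11870491552577, 'cy': 236.6083273179445, 'eye': array([-0.1833976 , -0.55635232,  0.61749168]), 'attitude': array([ 59.81914943,  -0.43887617, -55.61690222])}
carton_front [267.3 341.2] 0.63 [ 0.4931 -0.1328  0.087 ]
tare_key_top [279.8 308.5] 0.69 [ 0.4718 -0.0716  0.046 ]
tare_key_top [284.9 387.3] 0.69 [ 0.5451 -0.2061  0.046 ]
round_key_top [313.5 371.1] 0.49 [ 0.4516 -0.2241  0.046 ]
square_key_top [296.1 336.5] 0.66 [ 0.4591 -0.1455  0.046 ]
scale [283.3 386.7] 0.66 [ 0.6081 -0.1741  0.    ]
carton [265.1 367.8] 0.85 [ 0.562  -0.1519  0.062 ]
top {'vfov': 50.03044989266322, 'cx': 321.41046592879536, 'cy': 241.43590464854265, 'eye': array([ 0.37996068, -0.02496563,  1.21144888]), 'attitude': array([ 10.78894873,  -0.64762761, -91.50877537])}
carton_front [257.2 370.9] 0.63 [ 0.5557 -0.152   0.087 ]
carton_front [288.  365.3] 0.62 [ 0.4877 -0.1367  0.087 ]
tare_key_top [296.9 334.9] 0.67 [ 0.4733 -0.0711  0.046 ]
square_key_top [301.9 372.8] 0.53 [ 0.4598 -0.1564  0.046 ]
carton [257.6 370.4] 0.79 [ 0.5587 -0.1536  0.062 ]
carton [265.8 191.2] 0.52 [0.5499 0.2504 0.062 ]
```

View pics/scene0.png

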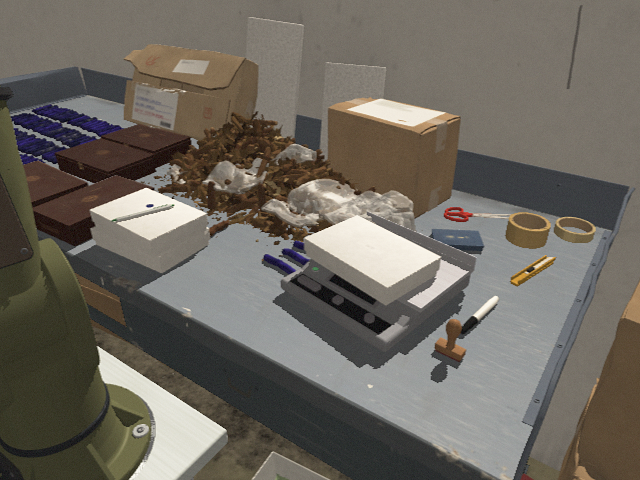

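View pics/top0.png

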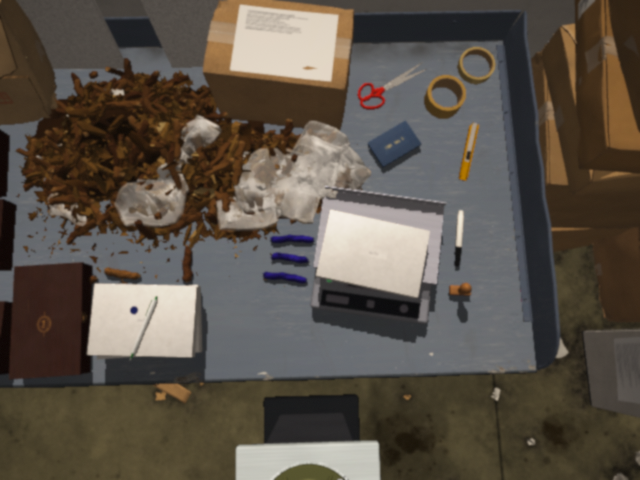

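The top view shows the tare bar at about (row 299, col 336), square key (303, 372) and round key (308, 405). The rim runs from (190, 333) to (203, 445), and the carton is centred near (254, 373). Next I'll fit the poses from depth.

```bash
cat >> h.py <<'E'
def carton():
    p,d=cams.read_camera('top');cp=cams.camera_params('top');P=cloud(cp,d)
    o=max(outline_of('top','carton'),key=lambda o:o['conf']*(o['box'][0]>280))
    m=o['pixels']&(abs(P[...,2]-.104)<.012)
    c,r=np.nonzero(m)[1],np.nonzero(m)[0]
    Q=np.array([atz(cp,(a,b),.104)[:2] for a,b in zip(r,c)])
    (cx,cy),(w,h),a=cv2.minAreaRect(Q.astype(np.float32)*1000)
    a=(a+45)%90-45
    return np.array([cx,cy])/1000,(w,h),a,np.median(P[...,2][m]),len(Q),P,d,p,cp
def inscale(S,yaw,c):
    y=np.radians(yaw);return np.array([[np.cos(y),np.sin(y)],[-np.sin(y),np.cos(y)]])@(np.array(c)[:2]-S)
E
python3 - <<'E'
from h import *
C=carton();print(C[:5]);P,d,p,cp=C[5:]
for n in ('pan','scale'):
    for o in outline_of('top',n)[:2]: print(n,o['conf'],o['box'])
# rim points by depth
m=(abs(P[...,2]-.085)<.008)&(P[...,0]>.55)&(P[...,0]<.75)&(P[...,1]<.05)&(P[...,1]>-.36)
c=np.nonzero(m); Q=P[m]; print(len(Q))
im=cv2.resize(p[170:340,290:470],None,fx=4.4,fy=3.5*4.4/3.5*1.0,interpolation=3)[:600]
cv2.imwrite('pics/crop.png',cv2.resize(p[180:330,300:460],None,fx=4,fy=4,interpolation=cv2.INTER_CUBIC)[...,::-1])
for rc in ((190,333),(203,445)): print(atz(cp,rc,.085).round(4))
m=(abs(P[...,2]-.062)<.004)&(P[...,0]>.45)&(P[...,0]<.75)&(P[...,1]<.0)&(P[...,1]>-.36)
print('pan floor',m.sum(),P[m].min(0),P[m].max(0))
E
```

```text
(array([ 0.56242883, -0.15514066]), (224.82925415039062, 151.60855102539062), -13.786003112792969, np.float64(0.10436440620847331), 6954)
pan 0.8 [311.8, 185.5, 445.6, 285.5]
scale 0.67 [312.9, 183.1, 443.5, 325.3]
1319
[ 0.7126 -0.0728  0.085 ]
[ 0.6762 -0.326   0.085 ]
pan floor 3707 [ 0.47304335 -0.35877824  0.05800247] [ 0.74982535 -0.02328102  0.0659998 ]
```

View pics/crop.png

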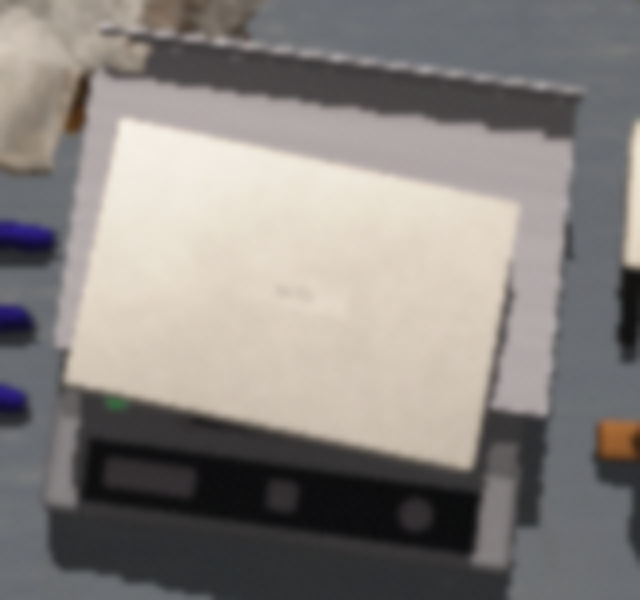

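Crop pixels (4x, offset 300/180): rim top runs from (100, 28) to (583, 93); tare (150, 478), square (283, 496), round (416, 515).

Run:
```python
from h import *
cp=cams.camera_params('top')
f=lambda x,y,z: atz(cp,(180+y/4,300+x/4),z)[:2]
a,b=f(100,28,.085),f(583,93,.085); k=[f(150,478,.046),f(283,496,.046),f(416,515,.046)]
v=a-b; yr=np.degrees(np.arctan2(-v[0],v[1])); print('rim',a,b,np.linalg.norm(v),yr)
v=k[0]-k[2]; yk=np.degrees(np.arctan2(-v[0],v[1])); print('keys',k,np.linalg.norm(v),yk)
y=np.radians((yr+yk)/2); ex=np.array([np.cos(y),np.sin(y)]); ey=np.array([-ex[1],ex[0]])
S1=k[1]+.143*ex; S2=(a+b)/2-.104*ex
print('S',S1,S2)
for S in(S1,S2): print('carton in scale',inscale(S,np.degrees(y),(.56243,-.15514)))
s=lambda P:S1+P[0]*ex+P[1]*ey
# pan front corner check
fl,fr=f(62,345,.062),f(548,415,.062);print('panfront',inscale(S1,np.degrees(y),fl),inscale(S1,np.degrees(y),fr))
```

```text
rim [ 0.72009371 -0.0548343 ] [ 0.67553999 -0.32761916] 0.27639937484581045 -9.276163895911305
keys [array([ 0.4672729 , -0.07680685]), array([ 0.45524374, -0.15153567]), array([ 0.44267699, -0.22609799])] 0.15130367324029734 -9.355516240818671
S [ 0.59635772 -0.17468403] [ 0.59518851 -0.17439156]
carton in scale [-0.03664397  0.01379416]
carton in scale [-0.03544283  0.01369481]
panfront [-0.07724427  0.13505914] [-0.07901565 -0.14067245]
```

>>> jog_arm(
  rows=[
    [0,-0.02,0.033,0,0,0,-0.3],
    [0,-0.02,0.033,0,0,0,-0.3],
    [0,-0.02,0.033,0,0,0,-0.3],
    [0,-0.02,0.033,0,0,0,-0.3],
    [0,-0.02,0.033,0,0,0,-0.3],
    [0,-0.02,0.033,0,0,0,-0.3],
    [0,-0.02,0.033,0,0,0,-0.3],
    [0,-0.02,0.033,0,0,0,-0.3],
    [0,-0.02,0.033,0,0,0,-0.3],
    [0,-0.02,0.033,0,0,0,-0.3],
    [0,-0.02,0.033,0,0,0,-0.3],
    [0,-0.02,0.033,0,0,0,-0.1],
  ],
)

```text
time_s: 1.9
tool_pos: [0.4867, 0.3211, 0.4052]
tool_rot: [180.0, -0.0, 80.7]
force: [0.4, -0.5, -0.5]
grip_width: 0.087
```

```bash
cat >> h.py <<'E'
S0=np.array([.5957,-.1745]);Y0=-9.3
def where():
    o=status.get_obs();q=inscale(S0,Y0,o['tool_pos']);print('t',o['time_s'],'scale xy',q.round(4),'tip z',round(o['tool_pos'][2]-.182,4),'rot',o['tool_rot'].round(2),'F',o['force'].round(2),'q',o['qpos'].round(0));return q
E
python3 -c "
from h import *
where()"
```

```text
t 1.9 scale xy [-0.1877  0.4715] tip z 0.2232 rot [ 1.7997e+02 -5.0000e-02  8.0710e+01] F [ 0.36 -0.5  -0.47] q [-47.  10.  13.  94.  -2.  77.  47.]
```

>>> jog_arm(
  rows=[
    [0,-0.038,0.0027,0,0,0,0],
    [0,-0.038,0.0027,0,0,0,0],
    [0,-0.038,0.0027,0,0,0,0],
    [0,-0.038,0.0027,0,0,0,0],
    [0,-0.038,0.0027,0,0,0,0],
    [0,-0.038,0.0027,0,0,0,0],
    [0,-0.038,0.0027,0,0,0,0],
    [0,-0.038,0.0027,0,0,0,0],
    [0,-0.038,0.0027,0,0,0,0],
    [0,-0.038,0.0027,0,0,0,0],
    [0,-0.038,0.0027,0,0,0,0],
    [0,-0.038,0.0027,0,0,0,0],
  ],
)

```text
time_s: 2.9
tool_pos: [0.4431, -0.1345, 0.4051]
tool_rot: [179.9, -0.1, 80.7]
force: [0.4, 0.5, -0.4]
grip_width: 0.087
```

Run:
```python
from h import *
where()
p,d=cams.read_camera('wrist'); cv2.imwrite('pics/w1.png',p[...,::-1]); cp=cams.camera_params('wrist');print(cp)
f=240/np.tan(np.radians(cp['vfov']/2))
for t,z in (('tare_key_top',.046),('square_key_top',.046),('round_key_top',.046),('carton_front',.087)):
    for l in landmark_of('wrist',t)[:1]:
        r,c=l['position'];u=np.array([c-cp['cx'],r-cp['cy']]);th=np.linalg.norm(u)/f;n=u/np.linalg.norm(u)
        v=Rm(cp['attitude'])@np.array([np.sin(th)*n[0],-np.sin(th)*n[1],-np.cos(th)]);e=np.array(cp['eye'])
        w=e+v*(z-e[2])/v[2];print(t,l['conf'],np.round(l['position']),w.round(4),inscale(S0,Y0,w).round(4))
```

```text
t 2.9 scale xy [-0.1571  0.0148] tip z 0.2231 rot [ 1.7993e+02 -5.0000e-02  8.0700e+01] F [ 0.37  0.55 -0.44] q [-26.  -7.  37. 110.   4.  76.  90.]
{'vfov': 65.70646984690485, 'cx': 320.27058640800715, 'cy': 237.265005469797, 'eye': array([ 0.37049601, -0.12959593,  0.38526627]), 'attitude': array([-15.40820147,   0.13658927,  80.10394856])}
tare_key_top 0.67 [231. 384.] [ 0.4669 -0.0862  0.046 ] [-0.1414  0.0664]
square_key_top 0.7 [228. 307.] [ 0.4519 -0.157   0.046 ] [-0.1447 -0.006 ]
round_key_top 0.56 [232. 225.] [ 0.4414 -0.2365  0.046 ] [-0.1423 -0.0861]
carton_front 0.86 [282. 327.] [ 0.4919 -0.1452  0.087 ] [-0.1072  0.0121]
```

View pics/w1.png

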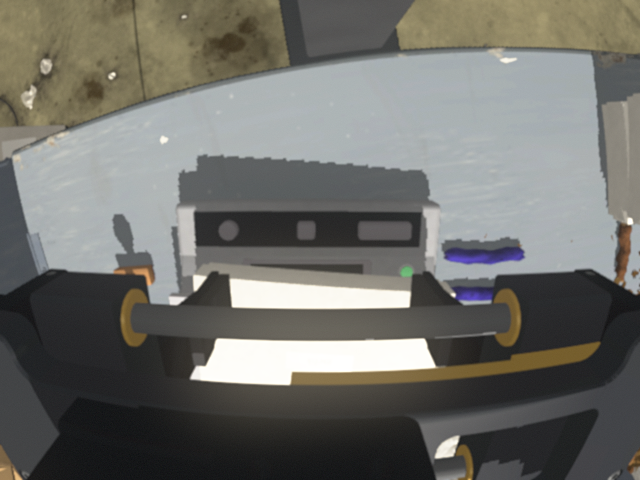

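The wrist view shows the keys in the same order (round 228, square 307, tare 384 in columns), the fingers in front of the carton, and nothing below them. x agrees with my scale fit; y differs by about 8 mm, which is tolerable. I'll descend.

>>> jog_arm(
  rows=[
    [0,0,0,0.035,0,0,0],
    [0,0,0,0.035,0,0,0],
    [0,0,0,0.035,0,0,0],
    [0,0,0,0.025,0,0,0],
    [0,0,0.005,0.01,0,0,0],
    [0,0,0.005,0,0,0,0],
    [0,0,0.005,0,0,0,0],
    [0,0,0.005,0,0,0,0],
    [0,0,0,0,0,0,0],
  ],
)

```text
time_s: 3.9
tool_pos: [0.4654, -0.1354, 0.2662]
tool_rot: [179.8, 0.0, 80.8]
force: [0.5, 0.4, 0.1]
grip_width: 0.0868
```

>>> jog_arm(
  rows=[
    [0,0,0.004,0,0,0,0],
    [0,0,0.004,0,0,0,0],
    [0,0,0.004,0,0,0,0],
    [0,0,0.004,0,0,0,0],
    [0,0,0.004,0,0,0,0],
    [0,0,0.004,0,0,0,0],
    [0,0,0.004,0,0,0,0],
    [0,0,0.004,0,0,0,0],
    [0,0,0.003,0,0,0,0],
    [0,0,0.003,0,0,0,0],
  ],
)

```text
time_s: 4.73
tool_pos: [0.5013, -0.1419, 0.2647]
tool_rot: [-180.0, -0.0, 80.7]
force: [-4.1, 0.6, 3.0]
grip_width: 0.0871
```

Run:
```python
from h import *
where(); C=carton(); print(C[:5],inscale(S0,Y0,C[0]))
```

```text
t 4.7333 scale xy [-0.0984  0.0169] tip z 0.0827 rot [-1.7996e+02 -1.0000e-02  8.0710e+01] F [-4.07  0.59  3.02] q [-23.  11.  39. 112.  -8.  60. 101.]
(array([ 0.58641174, -0.15284064]), (224.1605224609375, 151.36279296875), -9.333915710449219, np.float64(0.10435888579738273), 3119) [-0.01266641  0.01987365]
```

Squared already, 40 mm to go. I'll ease it slightly toward the middle sideways.

>>> jog_arm(
  rows=[
    [0,-0.0007,0.004,0,0,0,0],
    [0,-0.0007,0.004,0,0,0,0],
    [0,-0.0007,0.004,0,0,0,0],
    [0,-0.0007,0.004,0,0,0,0],
    [0,-0.0007,0.004,0,0,0,0],
    [0,-0.0007,0.004,0,0,0,0],
    [0,-0.0007,0.003,0,0,0,0],
    [0,0,0.002,0,0,0,0],
    [0,0,0,0,0,0,0],
  ],
)

```text
time_s: 5.58
tool_pos: [0.5294, -0.1518, 0.2648]
tool_rot: [180.0, 0.0, 80.7]
force: [-0.3, 0.4, -0.2]
grip_width: 0.0873
```

Run:
```python
from h import *
where(); C=carton(); print(C[:5],inscale(S0,Y0,C[0]))
```

```text
t 5.5833 scale xy [-0.0691  0.0117] tip z 0.0828 rot [1.7995e+02 3.0000e-02 8.0680e+01] F [-0.31  0.37 -0.24] q [-21.  15.  39. 108. -11.  61. 103.]
(array([ 0.61444836, -0.16341595]), (224.82229614257812, 152.0538787841797), -9.24749755859375, np.float64(0.10432841467289455), 2772) [0.01671071 0.01396816]
```

>>> jog_arm(
  rows=[
    [0,0,0.001,0,0,0,0],
    [0,0,0.001,0,0,0,0],
    [0,0,0.001,0,0,0,0],
    [0,0,0.001,0,0,0,0],
    [0,0,0.001,0,0,0,0],
    [0,0,0.001,0,0,0,0],
    [0,0,0.001,0,0,0,0],
  ],
)

```text
time_s: 6.27
tool_pos: [0.5358, -0.1526, 0.2648]
tool_rot: [-180.0, -0.0, 80.7]
force: [-4.1, 1.1, 4.0]
grip_width: 0.0869
```

>>> jog_arm(
  rows=[
    [0,0,0.001,0,0,0,0],
    [0,0,0.001,0,0,0,0],
    [0,0,0,0,0,0,0],
  ],
)

```text
time_s: 6.52
tool_pos: [0.538, -0.153, 0.2647]
tool_rot: [180.0, 0.0, 80.7]
force: [-2.5, -0.1, 3.1]
grip_width: 0.087
```

>>> jog_arm(
  rows=[
    [0,0,0.001,0,0,0,0],
    [0,0,0,0,0,0,0],
  ],
)

```text
time_s: 6.68
tool_pos: [0.539, -0.1531, 0.2647]
tool_rot: [180.0, 0.0, 80.7]
force: [-3.2, 0.8, 2.1]
grip_width: 0.087
```

>>> jog_arm(
  rows=[
    [0,0,0.001,0,0,0,0],
    [0,0,0,0,0,0,0],
  ],
)

```text
time_s: 6.85
tool_pos: [0.5399, -0.1532, 0.2647]
tool_rot: [180.0, 0.0, 80.7]
force: [-2.6, -0.0, 2.1]
grip_width: 0.0871
```

Run:
```python
from h import *
where(); C=carton(); print(C[:5],inscale(S0,Y0,C[0]))
```

```text
t 6.85 scale xy [-0.0585  0.012 ] tip z 0.0827 rot [179.97   0.    80.69] F [-2.56 -0.02  2.11] q [-20.  16.  39. 107. -12.  61. 104.]
(array([ 0.62516541, -0.16458147]), (224.13722229003906, 151.38699340820312), -9.282379150390625, np.float64(0.10441268057612996), 2508) [0.02747523 0.01454988]
```

Force is still only sliding friction, so I'll continue until the rim pushes back.

>>> jog_arm(
  rows=[
    [0,0,0.001,0,0,0,0],
    [0,0,0,0,0,0,0],
  ],
)

```text
time_s: 7.12
tool_pos: [0.5403, -0.1534, 0.2647]
tool_rot: [-179.9, -0.0, 80.7]
force: [-5.1, 1.0, 3.1]
grip_width: 0.0869
```

>>> jog_arm(
  rows=[
    [0,0,0.001,0,0,0,0],
    [0,0,0,0,0,0,0],
  ],
)

```text
time_s: 7.28
tool_pos: [0.5407, -0.1535, 0.2646]
tool_rot: [-179.8, -0.0, 80.7]
force: [-8.3, 2.2, 6.8]
grip_width: 0.0865
```

Rim contact: force rises to 8.6 N with the tool stalling. I'll retreat straight back, close the fingers and go over the tare key.

>>> jog_arm(
  rows=[
    [0,0,-0.003,0,0,0,0],
    [0,0,-0.01,0,0,0,0],
    [0,0,-0.02,0,0,0,0],
    [0,0,-0.025,0,0,0,0],
    [0.5,0,-0.028,-0.01,0,0,0],
    [1,0.01,0,-0.01,0,0,0],
    [1,0.02,0,0,0,0,0],
    [1,0.02,0,0,0,0,0],
    [1,0.011,0,0,0,0,0],
    [1,0,0,0,0,0,0],
    [1,0,0,0,0,0,0],
    [1,0,0,0,0,0,0],
  ],
  grip_force=5,
)

```text
time_s: 8.28
tool_pos: [0.4665, -0.0806, 0.2846]
tool_rot: [180.0, 0.0, 80.6]
force: [-0.0, 0.1, -0.2]
grip_width: 0.0417
```

Run:
```python
from h import *
where(); C=carton(); print(C[:5],inscale(S0,Y0,C[0])); print(status.get_obs()['grip_width'])
p,_=cams.read_camera('wrist'); q,_=cams.read_camera('scene')
cv2.imwrite('pics/w2.png',np.hstack([cv2.resize(p,(400,300)),cv2.resize(q[190:370,230:470],(400,300),interpolation=2)])[...,::-1])
```

```text
t 8.2833 scale xy [-0.1427  0.0718] tip z 0.1026 rot [1.7999e+02 4.0000e-02 8.0630e+01] F [-0.03  0.07 -0.19] q [-29.   2.  37. 117.  -1.  61.  89.]
(array([ 0.6250351 , -0.16485503]), (224.74075317382812, 152.2385711669922), -9.422142028808594, np.float64(0.10442608258264585), 6298) [0.02739084 0.01425886]
0.033514560723435505
```

View pics/w2.png

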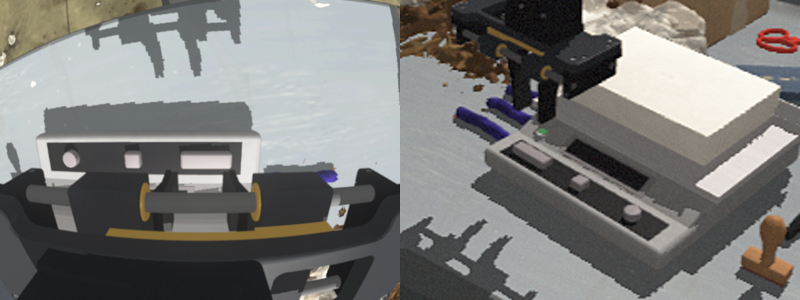

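Carton is home: x 27.4 mm, y 14 mm, skew 0.1°. The fingers are over the tare bar (wrist 205, 158), clear of the carton. Finish closing and descend.

>>> jog_arm(
  rows=[
    [1,0,0,0,0,0,0],
    [1,0,0,0,0,0,0],
    [1,0,0,0,0,0,0],
    [1,0,0,0,0,0,0],
    [1,0,0,0,0,0,0],
    [1,0,0,0.015,0,0,0],
    [1,0,0,0.015,0,0,0],
    [1,0,0,0.015,0,0,0],
    [1,0,0,0.004,0,0,0],
    [1,0,0,0,0,0,0],
    [1,0,0,0,0,0,0],
  ],
)

```text
time_s: 9.4
tool_pos: [0.4669, -0.0795, 0.2361]
tool_rot: [180.0, 0.0, 80.7]
force: [0.7, -0.5, -0.0]
grip_width: 0.0008
```

Run:
```python
from h import *
where(); print(status.get_obs()['grip_width'])
p,_=cams.read_camera('wrist'); q,_=cams.read_camera('scene')
cv2.imwrite('pics/w3.png',np.hstack([cv2.resize(p[100:400,100:500],(400,300)),cv2.resize(q[230:350,240:400],(400,300),interpolation=2)])[...,::-1])
```

```text
t 9.4 scale xy [-0.1425  0.0729] tip z 0.0541 rot [1.7999e+02 1.0000e-02 8.0690e+01] F [ 0.72 -0.54 -0.01] q [-28.   7.  37. 120.  -5.  55.  92.]
0.0008000410354494576
```

View pics/w3.png

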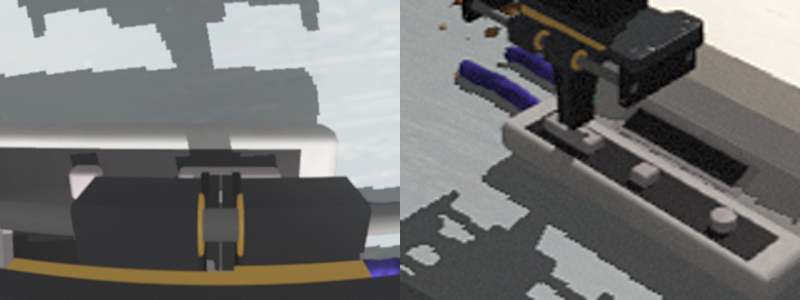

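The closed tips hang just over the middle of the tare bar (scene crop 575, 120), away from the square key. Press gently.

>>> jog_arm(
  rows=[
    [1,0,0,0.003,0,0,0],
    [1,0,0,0.003,0,0,0],
    [1,0,0,0.002,0,0,0],
    [1,0,0,0.002,0,0,0],
    [1,0,0,0.001,0,0,0],
    [1,0,0,0.001,0,0,0],
    [1,0,0,0,0,0,0],
  ],
)

```text
time_s: 10.08
tool_pos: [0.4669, -0.0794, 0.2239]
tool_rot: [180.0, -0.0, 80.7]
force: [-0.5, 0.4, 4.1]
grip_width: 0.0002
```

4.1 N at tip z 41.9 mm agrees with about 4 mm of travel. One more millimetre, hold, then see the force.

>>> jog_arm(
  rows=[
    [1,0,0,0.001,0,0,0],
    [1,0,0,0.0005,0,0,0],
    [1,0,0,0,0,0,0],
    [1,0,0,0,0,0,0],
  ],
)

```text
time_s: 10.42
tool_pos: [0.467, -0.0795, 0.2235]
tool_rot: [180.0, -0.1, 80.7]
force: [-2.7, 1.1, 13.4]
grip_width: 0.0006
```

>>> jog_arm(
  rows=[
    [1,0,0,-0.003,0,0,0],
    [1,0,0,-0.004,0,0,0],
    [1,0,0,-0.01,0,0,0],
    [1,0,0,-0.03,0,0,0],
    [1,0,0,-0.035,0,0,0],
    [1,0,0,-0.035,0,0,0],
    [1,0,0,-0.035,0,0,0],
    [1,0.03,0,-0.02,0,0,0],
    [1,0.038,0,0,0,0,0],
    [1,0.038,0,0,0,0,0],
    [1,0.038,0,0,0,0,0],
    [1,0.038,0,0,0,0,0],
  ],
)

```text
time_s: 11.42
tool_pos: [0.4958, 0.1014, 0.3948]
tool_rot: [180.0, -0.0, 80.7]
force: [0.7, -0.7, 0.1]
grip_width: 0.0007
```

>>> jog_arm(
  rows=[
    [1,0.035,0,0,0,0,0],
    [1,0.035,0,0,0,0,0],
    [1,0,0,0,0,0,0],
    [1,0,0,0,0,0,0],
    [1,0,0,0,0,0,0],
  ],
)

```text
time_s: 11.83
tool_pos: [0.5073, 0.1685, 0.3941]
tool_rot: [-180.0, 0.1, 80.7]
force: [-0.7, -1.2, 0.4]
grip_width: 0.0001
```

Run:
```python
from h import *
where(); C=carton(); print(C[:5],inscale(S0,Y0,C[0]))
p=C[7]; q,_=cams.read_camera('scene')
cv2.imwrite('pics/end.png',np.hstack([cv2.resize(p[170:350,260:500],(400,300),interpolation=2),cv2.resize(q[190:370,240:480],(400,300),interpolation=2)])[...,::-1])
```

```text
t 11.8333 scale xy [-0.1426  0.3242] tip z 0.2121 rot [-1.7998e+02  9.0000e-02  8.0680e+01] F [-0.69 -1.16  0.38] q [-43.   4.  23. 101.  -2.  75.  61.]
(array([ 0.62476117, -0.16491811]), (224.74620056152344, 152.2541961669922), -9.207313537597656, np.float64(0.1043542615161781), 6775) [0.02713071 0.01415234]
```

View pics/end.png

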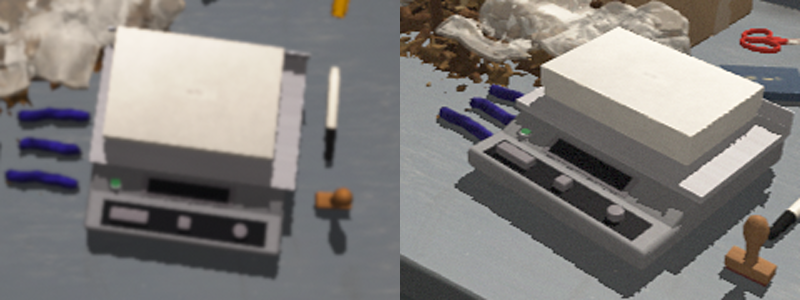

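The carton is flush along the rim. All three keys stand up (scene crop 515/155, 565/183, 615/212), and the rolls, marker and stamp look undisturbed. Handing in.

```bash
python3 -c "
from h import *
env.sign_off()"
```

```text
the job is handed in; nothing more can be done
```

The carton is back against the rim and the tare key has been pressed and released; I handed the job in at about 12 s of the 64 s allowed.

- **Carton:** I pushed it straight back with both open fingertips, which also squared it, until the rim pushed back at about 9 N. The last check put it at x = 27 mm and y = 14 mm in the scale's frame, with about 0.1° of skew, flat on the pan.
- **Tare key:** I pressed it with the closed fingertips, well clear of the carton and pan. The force was 4.1 N at about 4 mm of travel, and 13 N at the bottom stop. The arm then withdrew to about 0.25 m to the side of the key and some 0.2 m above the bench.
- **Final pictures:** All three keys are up. The rolls near the scale, the marker and the stamp look unmoved, but I judged this by eye rather than measuring it. The brown roll was not checked separately.
- **Disagreement:** The wrist camera placed the keys about 8 mm further sideways than the top camera did. This stayed within the key's length, and the close-up before pressing showed the fingertips over the key.

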